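# Clear the coaster shelf into the wash-up tub

### The arm

A 7-joint arm with a two-finger parallel gripper is mounted at the origin on the work surface. World frame = base frame: x ahead of the robot, y to its left, z up, the work surface at z = 0. Lengths are in m, angles in rad, forces in N, time in s.
With the tool pointing down it reaches from about 0.425 to 0.875 m from the base axis. Payload 4.7 kg.
Tool frame: the origin (TCP) lies midway between the tips of the shut fingers; the grasp point (between the pads) lies 19 mm behind it; z points along the fingers, y is the line along which they close (so a half turn about z gives the same grasp; the last joint's range is limited). The gripper opens to 87 mm and grips with 3 to 60 N. Pads are 19 mm wide; open, the fingers measure 117 mm over their backs; the gripper's body (75 mm by 190 mm) begins 51 mm behind the grasp point.
Start: joints at [-1.187, 0.321, -0.07, 1.45, 0.023, 1.371, -0.057], TCP at [0.235, 0.606, 0.223] pointing down, gripper open.
Joint ranges: [-2.86, 2.86], [-0.3, 2.09], [-1.38, 1.24], [0.06, 2.45], [-1.56, 4.7], [0.09, 2.05], [-2.69, 2.69]. Speed limits (rad/s): [2.57, 2.57, 3.14, 3.14, 3.14, 3.14, 3.14].

### API

Orientations are given as a rotation vector (axis times angle).
In Python, from bench import ctrl gives the robot as it stands. The module is installed in compiled form; this text tells all that it offers.
- The arm moves only by the shell command python3 -m handwheel 'ROWS' [FORCE]. ROWS is JSON, a list of rows, each a list of 7 numbers: the finger opening in m, from 0 to 0.087, then the shift along the tool's x, y, z in m, then the turn, a rotation vector about the tool's x, y, z in degrees. A call has 1 to 12 rows; each row shifts and turns the commanded pose from where the row before left it, along the tool's axes as they then stand; what a row does not reach is not made up. A row lasts 1/8 s, in which the tool goes at most 62.5 mm and 10.7 degrees, less where a joint would pass 70% of its speed; a pose out of reach is approached as far as the arm can. A call is refused whole if a number of a shift passes 0.0625 or a number of a turn 10.7, either way. A call with a gripper value outside its range is refused whole. The fingers move at their own pace and stop on an object; FORCE is the grip in N (left out, the last holds). Time passes only in rows, so rows that do not move let the fingers close. It gives the time, the measured TCP pose, the force, the opening and the grip force at its end, in the units of the state.
- ctrl.get_state(): the state, without advancing time (a new reading comes with each control period).
- ctrl.get_image(name): name is "side" or "top" or "wrist"; returns (picture, depth): 420x560x3 uint8, blue, green, red; 420x560 float32, m along the optical axis (not along the pixel's ray), 0 where there is no reading.
- ctrl.camera_info(name): a dict with "intrinsics" (3x3 intrinsics, pixels), "R" (3x3) and "t" (3): a world point X has camera coordinates R X + t. Camera axes: x right, y down, z forward; pixel columns grow to the right and rows downward; lengths in m; the calibration is good to about 2 mm. A picture is of the moment at which its call begins: read the wrist's pose just before it. camera_info takes no time and is no camera call; for the wrist camera it gives the pose at the moment of the call.
- ctrl.close_job(): hands the job in; it is judged then, once.
The state is a dict: "time": time; "joint_positions": joint angles; "qd": joint speeds; "joint_torque": joint torques, N m; "position": TCP position; "tool_rot": TCP orientation; "ft_force": force on the tool from outside, world axes, zero at the start; "torque": the same for the moment, N m; "grip_width": opening from 0.0 (shut) to 1.0 (fully open); "grip_force": force on a finger pad.
Only numpy, scipy, OpenCV 4.12 (cv2) and the standard library are available. Lean on these libraries where they do the work, as an engineer would, in place of code of your own. Each camera call takes 0.05 s, during which the arm holds its last target. There are 200 camera calls.

### The job

Take the blue pill bottle off the square coaster and stand it upright on the round blue mat. Then press down gently on the coaster with the fingertips and slide it along its sprung shelf, over the open edge, so that it drops into the green tub below and stays inside it. Slide the coaster rather than lifting it, never press on it or the shelf with more than 15 N, keep the bottle from toppling, and leave the mug, the pill organizer, the spare bottle and the glass jar where they are.

Things in the scene. Friction and masses are not known exactly. Their poses are not given: they have to be found in the camera images.
- stand: Fixed dark steel stand carrying the coaster shelf; origin on the cart top below the middle of the shelf's pocket, z up. Its y is the sliding line: the open edge looks to -y, the hinge is on the +y side. The level grey deck has its top 120 mm above the origin and spans y = -55 mm (open edge) to +56 mm. Two posts at y = 75 mm, no higher than the rim; under the open half is only the tub.
- pocket (a point): Middle of the pocket on the deck's top face, 120 mm above the stand's origin, with the stand's axes (it does not follow the tilting). A white rim 10 mm higher than the deck closes the pocket on three sides, with inner faces at y = +50 mm and x = -47.5 and +47.5 mm, 5 to 6 mm thick; the -y side is open.
- deck (a joint): Tilt of the sprung deck, 0 level to 0.17 rad; hinged along the stand's x at y = +68 mm. Pressed down it gives way like a spring, roughly 0.2 to 0.3 mm per newton in mid-pocket (68 mm from the hinge), growing with the square of the distance from the hinge; at most 21 mm at the open edge. It springs back when let go. At rest the spring just carries the coaster.
- edge (a point): Middle of the deck's open edge, on its top face, with the stand's axes (-y points outward); it stays at the unloaded place and does not follow the tilting deck.
- coaster: Square steel coaster, cork face, 90 x 90 x 8 mm, 0.3 to 0.4 kg; origin at the centre of its underside, z up through the cork. Lies in the pocket with 1 to 4 mm of play all round: fingers get neither behind nor beside it. Cork grips the fingers; steel drags on the deck, so a press under about 7 N may slip. Slide it only: its origin must stay below 150 mm over the cart top.
- tub: Loose green open box standing on the cart under the shelf's open edge, outside 170 mm (x) by 180 mm (y), 60 mm high, walls 4 mm, 0.5 kg; origin at the centre of its underside.
- pill_bottle: Closed blue pill bottle with a white cap, 38 mm in diameter, 75 mm high, about 60 g, standing on the coaster; origin at the centre of its underside.
- mat: Fixed round blue mat, 90 mm in diameter, 3 mm thick; origin at the centre of its underside, on the cart top.
- organizer: Grey four-row pill organizer, 142 x 190 mm, 32 mm high, origin under its centre. Leave alone.
- mug: White ceramic mug, 82 mm in diameter, 95 mm high, handle to its +y, origin under its centre. Leave alone.
- spare_bottle: A second blue pill bottle of the same size, standing on the cart top; origin under its centre. Leave alone.
- jar: Small glass jar with aluminium lid, 60 mm in diameter, 70 mm high, origin under its centre. Leave alone.
Not all that is in view belongs to the job. Of the things shaped like the coaster, the steel one is meant.

How it is judged:
On the way, in this order (a step that is already met when the one before it is completed fails the run):
1. the pill bottle stands on the mat, let go, while the coaster is still on the shelf (horizontal distance between pill_bottle and mat below 0.035 m and height (world z) of pill_bottle below 0.01 m and angle between pill_bottle's own z axis and vertical below 0.1 rad and contact force between the fingers and pill_bottle below 0.1 N and height (world z) of coaster above 0.1 m), for 0.2 s.
2. the coaster is slid half way out over the open edge under the fingers (y of coaster in the frame of stand below -0.03 m and height (world z) of coaster above 0.08 m and contact force between the fingers and coaster above 0.5 N).
3. the coaster is in the tub (height (world z) of coaster below 0.06 m and x of coaster in the frame of tub between -0.085 and 0.085 m and y of coaster in the frame of tub between -0.085 and 0.085 m), for 0.2 s.
At the end, for the whole second after the job is handed in: The pill bottle stands upright (within 0.1 rad) on the mat, its centre within 35 mm of the mat's centre; the coaster lies in the tub, either way up or leaning on a wall, its origin within the tub's walls and lower than 60 mm; the tub stands flat and all is at rest (all of step 3 and horizontal distance between pill_bottle and mat below 0.035 m and height (world z) of pill_bottle below 0.01 m and angle between each of pill_bottle, tub's own z axis and vertical below 0.1 rad and linear speed of each of coaster, pill_bottle below 0.03 m/s); the robot touches nothing.
It fails at once if the fingers press on the coaster with more than 15 N (contact force between the fingers and coaster above 15 N).
It fails at once if the robot or its fingers load the shelf with more than 15 N (contact force between any of the arm, the fingers and stand above 15 N).
It fails at once if the coaster is lifted off the shelf (height (world z) of coaster above 0.15 m).
It fails at once if the pill bottle is toppled (angle between pill_bottle's own z axis and vertical above 0.7 rad).
It fails at once if a bystander is disturbed (distance of any of organizer, mug, spare_bottle, jar from where it was at the start of the episode above 0.02 m).
It also fails if it takes over 69 s, if anything falls off the work surface, if the arm or the gripper's body presses on something with over 40 N, if the wrist force passes 120 N, or if a joint passes its speed limit or range.

## Working session

There is one attempt and no reset: what is moved stays moved. The work goes in short steps, Python scripts to look and compute and a shell command to move; the robot and the scene stay as the last step left them, time stands still between calls to the robot, and variables do not carry over. Pictures are saved under pics/ and viewed, at most 10 in all, crops included, and the job is handed in when it is done.

```bash
mkdir -p pics; cat > h.py <<'E'
from bench import ctrl
import numpy as np, cv2
from scipy.spatial.transform import Rotation as Ro
def snap(n,f):
    c=ctrl.camera_info(n); p,d=ctrl.get_image(n); cv2.imwrite('pics/'+f+'.png',p); np.savez('pics/'+f,p=p,d=d,K=c['intrinsics'],R=c['R'],t=c['t']); return p
def px(f,u,v,r=1):
    z=np.load('pics/'+f+'.npz'); K,R,t=z['K'],z['R'],z['t']
    w=z['d'][v-r:v+r+1,u-r:u+r+1]; w=w[w>0]; d=np.median(w) if len(w) else 0
    return np.asarray(R).T@(d*np.linalg.inv(K)@[u,v,1]-np.asarray(t))
def ray(f,u,v,zz):
    "point on pixel ray at height zz"
    z=np.load('pics/'+f+'.npz'); R=z['R']; c=-R.T@z['t']; r=R.T@np.linalg.inv(z['K'])@[u,v,1]
    return c+r*(zz-c[2])/r[2]
E
python3 - <<'E'
from h import *
np.set_printoptions(precision=4,suppress=True)
a=snap('top','top0');b=snap('side','side0')
s=ctrl.get_state();print(s)
for n in('top','side'):
    c=ctrl.camera_info(n);R=np.array(c['R']);print(n,-R.T@np.array(c['t']),R[2])
E
```

```text
{'time': 0.1, 'joint_positions': array([-1.1869,  0.3218, -0.0701,  1.4515,  0.0226,  1.3708, -0.0569]), 'qd': array([-0.0006, -0.0011, -0.0015, -0.001 , -0.0006, -0.0007,  0.0008]), 'joint_torque': array([ -0.    , -49.2573,  -0.4058, -31.34  ,  -0.0642,   0.0395,
         0.0001]), 'position': array([0.2348, 0.6056, 0.2216]), 'tool_rot': array([-0.5775, -3.0879,  0.0026]), 'ft_force': array([-0.1347,  0.3666,  0.0463]), 'torque': array([ 0.006 , -0.0656, -0.0559]), 'grip_force': 0.0, 'grip_width': 0.9988603321141573}
top [ 0.506  -0.0058  1.0708] [ 0.0449 -0.0193 -0.9988]
side [ 0.1746 -0.6265  0.6341] [ 0.4237  0.68   -0.5984]
```

View pics/top0.png

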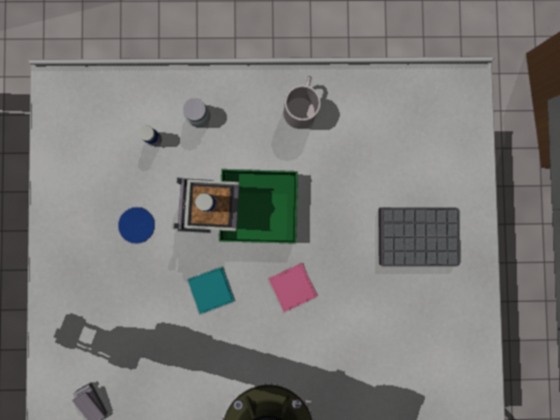

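View pics/side0.png

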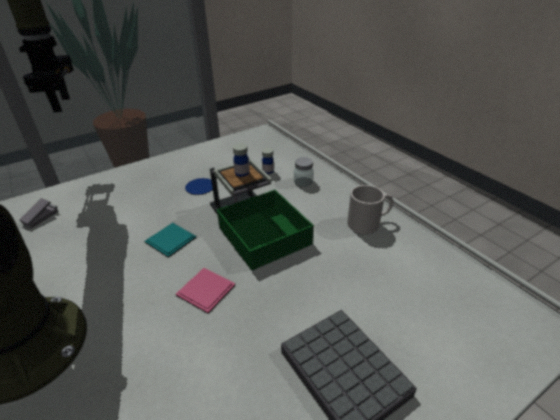

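The top view shows the cork coaster on the shelf at (210,205), with a bottle on it at (205,203). The mat is at (137,225) and the tub at (259,206). The spare bottle is at (151,136), the jar at (196,112), the mug at (302,105) and the organizer at (419,237).
Coaster candidates are cork/steel (210,205), teal (211,290) and pink (293,287). The cork one on the shelf fits the description. Bottle candidates are the one on the coaster (205,203) and the one on the cart (151,136); the first is meant. I'll confirm both in an enlarged crop.

```bash
python3 - <<'E'
from h import *
np.set_printoptions(precision=4,suppress=True)
a=cv2.imread('pics/top0.png')[160:260,110:310];b=cv2.imread('pics/side0.png')[135:235,160:320]
A=cv2.resize(a,None,fx=4,fy=4,interpolation=3)[:, :800];B=cv2.resize(b,None,fx=2,fy=2,interpolation=3)
C=np.zeros((600,800,3),'u1');C[:400]=A;C[400:,:320]=B;cv2.imwrite('pics/crop0.png',C)
for u,v in[(205,202),(222,195),(193,205),(222,215),(137,225),(236,190),(236,220),(151,135),(196,110),(260,206),(297,206)]:print(u,v,px('top0',u,v))
E
```

```text
205 202 [0.5439 0.1187 0.2021]
222 195 [0.562  0.0925 0.1272]
193 205 [0.5409 0.1554 0.1278]
222 215 [0.5184 0.0926 0.1289]
137 225 [0.4981 0.3139 0.0011]
236 190 [0.5731 0.0626 0.1188]
236 220 [0.5073 0.0631 0.119 ]
151 135 [0.7057 0.2608 0.0733]
196 110 [0.7639 0.1574 0.0708]
260 206 [0.5411 0.0122 0.0048]
297 206 [ 0.5402 -0.0792  0.0015]
```

View pics/crop0.png

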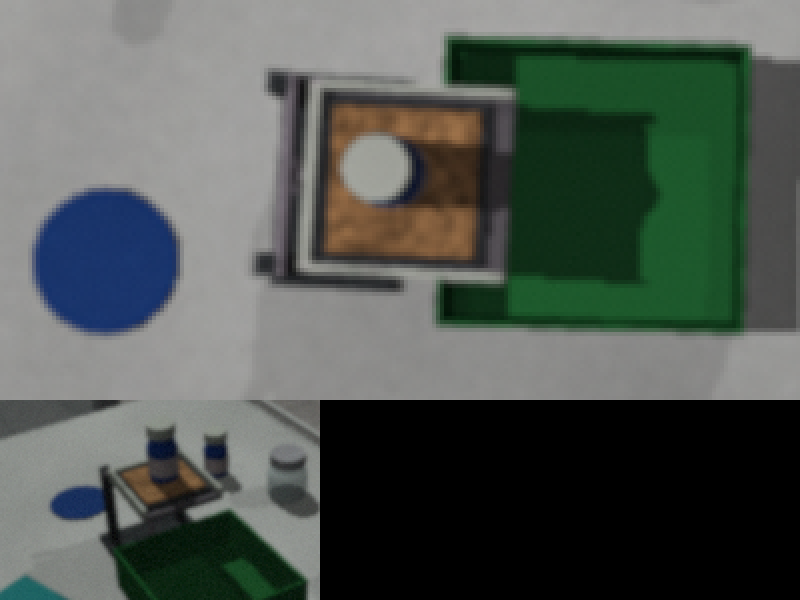

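The crop confirms it: the white-capped blue bottle (crop 376,168) stands on the cork/steel coaster (crop edges x 322–488, y 100–262). The mat's centre is at crop (106,260). The rim's open ends are near crop x 515.

```bash
python3 - <<'E'
from h import *
np.set_printoptions(precision=4,suppress=True)
T=lambda x,y,z:ray('top0',110+(x-1.5)/4,160+(y-1.5)/4,z)
for n,x,y,z in[('cap',376,168,.203),('mat',106,260,.003),('rimTL',310,82,.13),('rimTR',517,92,.13),('rimBL',298,276,.13),('rimBR',503,282,.13),('cTL',326,100,.128),('cTR',488,105,.128),('cBR',482,263,.128),('cBL',318,258,.128),('tubTL',447,37,.06),('tubTR',749,45,.06),('tubBR',743,330,.06),('tubBL',437,324,.06)]:print(n,T(x,y,z))
# triangulate cap top centre & mat from side
def tri(pt,ps):
    L=[]
    for f,(u,v) in(('top0',pt),('side0',ps)):
        a=ray(f,u,v,0);b=ray(f,u,v,.3);L.append((a,(b-a)/np.linalg.norm(b-a)))
    M=sum(np.eye(3)-np.outer(d,d) for a,d in L);q=sum((np.eye(3)-np.outer(d,d))@a for a,d in L);return np.linalg.solve(M,q)
print('cap',tri((203.7,201.7),(240.3,148)),'mat',tri((136.3,224.7),(200,186.5)))
s=ctrl.get_state();print(Ro.from_rotvec(s['tool_rot']).as_matrix())
E
```

```text
cap [0.5446 0.1213 0.203 ]
mat [0.499  0.3155 0.003 ]
rimTL [0.595  0.1675 0.13  ]
rimTR [0.5884 0.0554 0.13  ]
rimBL [0.49   0.1743 0.13  ]
rimBR [0.4854 0.0638 0.13  ]
cTL [0.5852 0.1593 0.128 ]
cTR [0.5816 0.0714 0.128 ]
cBR [0.4958 0.0753 0.128 ]
cBL [0.4995 0.1638 0.128 ]
tubTL [0.6271 0.1006 0.06  ]
tubTR [ 0.6207 -0.076   0.06  ]
tubBR [ 0.4543 -0.0702  0.06  ]
tubBL [0.46   0.1074 0.06  ]
cap [0.5466 0.1212 0.1966] mat [ 0.5002  0.316  -0.0022]
[[-0.9324  0.3614 -0.0005]
 [ 0.3614  0.9324 -0.0016]
 [-0.0001 -0.0017 -1.    ]]
```

Next: turn the tool so its y lies along the stand's y, raise it a little, and go above the bottle.

```bash
python3 -m handwheel '[[0.087,0,0,-0.02,0,0,-9.25],[0.087,0,0,-0.02,0,0,-9.25],[0.087,-0.0335,-0.0468,0,0,0,0],[0.087,-0.0335,-0.0468,0,0,0,0],[0.087,-0.0335,-0.0468,0,0,0,0],[0.087,-0.0335,-0.0468,0,0,0,0],[0.087,-0.0335,-0.0468,0,0,0,0],[0.087,-0.0335,-0.0468,0,0,0,0],[0.087,-0.0335,-0.0468,0,0,0,0],[0.087,-0.0335,-0.0468,0,0,0,0]]' 15
python3 -m handwheel '[[0.087,0,0,0,0,0,0],[0.087,0,0,0,0,0,0]]'
python3 - <<'E'
from h import *
np.set_printoptions(precision=4,suppress=True)
s=ctrl.get_state();print(Ro.from_rotvec(s['tool_rot']).as_matrix(),s['position'],s['ft_force'])
snap('wrist','w1')
E
```

```text
time: 1.35
position: [0.4857, 0.2177, 0.2623]
tool_rot: [-0.073, -3.141, -0.0]
ft_force: [0.4, -0.3, 1.1]
grip_width: 0.998
grip_force: 0.0
time: 1.6
position: [0.4846, 0.22, 0.2622]
tool_rot: [-0.074, -3.14, -0.001]
ft_force: [-0.6, 1.0, -0.1]
grip_width: 0.999
grip_force: 0.0
[[-0.9989  0.0468 -0.001 ]
 [ 0.0468  0.9989  0.0005]
 [ 0.001   0.0004 -1.    ]] [0.4846 0.22   0.2622] [-0.5585  1.0359 -0.0991]
```

View pics/w1.png

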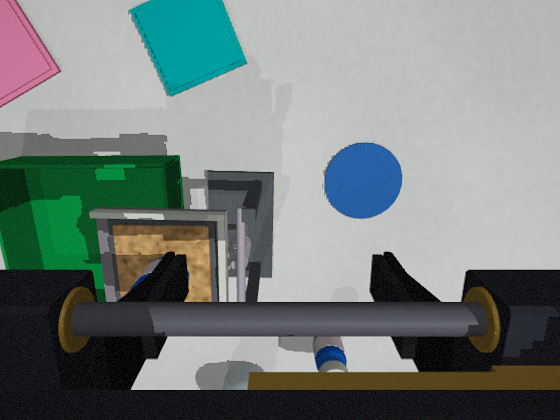

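The wrist view shows the mat at (363,180), the rim's near +y corner at about (227,213), and the near rim running from (91,214) to there. The bottle is partly hidden by the left finger. I'll cross-check these against the top view.

```bash
python3 - <<'E'
from h import *
np.set_printoptions(precision=4,suppress=True)
print(ray('w1',363,180,.003),ray('w1',227,211,.13),ray('w1',91,211,.13),px('w1',363,180),px('w1',160,240),px('w1',100,214),px('w1',215,214))
E
python3 -m handwheel '[[0.087,-0.028,-0.05,0,0,0,0],[0.087,-0.028,-0.05,0,0,0,0],[0.087,0,0,0,0,0,0],[0.087,0,0,0,0,0,0]]'
python3 - <<'E'
from h import *
snap('wrist','w2')
E
```

```text
[0.498  0.3143 0.003 ] [0.4901 0.1761 0.13  ] [0.4848 0.0653 0.13  ] [0.4982 0.3145 0.002 ] [0.5138 0.1169 0.127 ] [0.4881 0.0714 0.1285] [0.4934 0.1653 0.126 ]
time: 2.15
position: [0.5357, 0.1192, 0.2623]
tool_rot: [-0.07, -3.14, -0.002]
ft_force: [0.2, 0.5, -0.0]
grip_width: 0.999
grip_force: 0.0
```

View pics/w2.png

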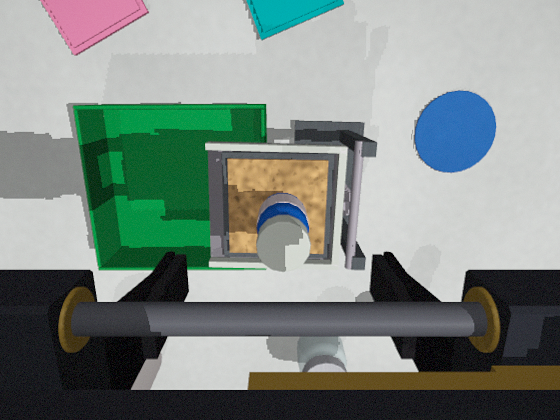

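The wrist view shows the cap's top face centred near (284,244), between the fingers, and the mat at (455,131).

```bash
python3 - <<'E'
from h import *
np.set_printoptions(precision=4,suppress=True)
print(ray('w2',284,244,.203),px('w2',284,240),ray('w2',455,131,.003),[px('w2',u,v) for u,v in((226,157),(330,157),(280,170))])
E
```

```text
[0.5433 0.1209 0.203 ] [0.5411 0.121  0.2017] [0.4985 0.3137 0.003 ] [array([0.4982, 0.0775, 0.1241]), array([0.5019, 0.1604, 0.1246]), array([0.5103, 0.1201, 0.1262])]
```

```bash
python3 -m handwheel '[[0.087,-0.008,0.002,0.03,0,0,0],[0.087,0,0,0.04,0,0,0],[0.087,0,0,0.03,0,0,0],[0.087,0,0,0,0,0,0]]'
python3 -m handwheel '[[0.0,0,0,0,0,0,0],[0.0,0,0,0,0,0,0],[0.0,0,0,0,0,0,0],[0.0,0,0,0,0,0,0],[0.0,0,0,0,0,0,0],[0.0,0,0,0,0,0,0]]' 12
```

```text
time: 2.7
position: [0.5418, 0.1206, 0.1601]
tool_rot: [-0.068, -3.136, 0.002]
ft_force: [-0.5, 0.0, 0.6]
grip_width: 0.996
grip_force: 0.0
time: 3.45
position: [0.5445, 0.1187, 0.1626]
tool_rot: [0.074, 3.141, 0.0]
ft_force: [-0.6, 0.5, 0.4]
grip_width: 0.429
grip_force: 11.9
```

```bash
python3 -m handwheel '[[0.0,0,0,-0.02,0,0,0],[0.0,0,0,-0.03,0,0,0],[0.0,0.011,0.0385,0,0,0,0],[0.0,0.011,0.0385,0,0,0,0],[0.0,0.011,0.0385,0,0,0,0],[0.0,0.011,0.0385,0,0,0,0],[0.0,0.011,0.0385,0,0,0,0],[0.0,0,0,0,0,0,0],[0.0,0,0,0,0,0,0]]'
```

```text
time: 4.58
position: [0.4988, 0.3127, 0.2123]
tool_rot: [-0.074, -3.141, 0.002]
ft_force: [0.7, 0.0, -0.3]
grip_width: 0.43
grip_force: 11.9
```

```bash
python3 -m handwheel '[[0.0,0,0.001,0.05,0,0,0],[0.0,0,0,0.05,0,0,0],[0.0,0,0,0.045,0,0,0],[0.0,0,0,0.02,0,0,0],[0.0,0,0,0.005,0,0,0],[0.0,0,0,0,0,0,0],[0.0,0,0,0,0,0,0]]'
```

```text
time: 5.45
position: [0.4997, 0.3148, 0.0441]
tool_rot: [0.074, 3.139, 0.002]
ft_force: [-0.9, 0.2, -1.1]
grip_width: 0.427
grip_force: 11.9
```

```bash
python3 -m handwheel '[[0.0,0,0,0.002,0,0,0],[0.0,0,0,0.001,0,0,0],[0.0,0,0,0,0,0,0],[0.0,0,0,0,0,0,0]]'
```

```text
time: 5.95
position: [0.4986, 0.3146, 0.0396]
tool_rot: [0.074, 3.141, 0.0]
ft_force: [-0.7, -0.7, 0.5]
grip_width: 0.435
grip_force: 11.9
```

```bash
python3 -m handwheel '[[0.0,0,0,0.001,0,0,0],[0.0,0,0,0,0,0,0],[0.0,0,0,0,0,0,0]]';python3 -m handwheel '[[0.0,0,0,0.001,0,0,0],[0.0,0,0,0,0,0,0],[0.0,0,0,0,0,0,0]]'
```

```text
time: 6.32
position: [0.4986, 0.3145, 0.0385]
tool_rot: [0.074, 3.141, 0.0]
ft_force: [0.8, 1.2, -1.5]
grip_width: 0.428
grip_force: 11.9
time: 6.7
position: [0.4987, 0.3146, 0.0377]
tool_rot: [0.074, 3.14, 0.0]
ft_force: [-0.8, -0.4, 0.6]
grip_width: 0.426
grip_force: 11.9
```

```bash
python3 -m handwheel '[[0.0,0,0,0.001,0,0,0],[0.0,0,0,0,0,0,0],[0.0,0,0,0,0,0,0]]'; python3 -m handwheel '[[0.087,0,0,0,0,0,0],[0.087,0,0,0,0,0,0],[0.087,0,0,0,0,0,0],[0.087,0,0,0,0,0,0],[0.087,0,0,0,0,0,0],[0.087,0,0,-0.02,0,0,0],[0.087,0,0,-0.04,0,0,0],[0.087,0,0,-0.06,0,0,0],[0.087,0,0,-0.06,0,0,0],[0.087,0,0,0,0,0,0],[0.087,0,0,0,0,0,0]]'
```

```text
time: 7.08
position: [0.499, 0.3147, 0.0374]
tool_rot: [0.074, 3.14, 0.001]
ft_force: [-0.3, -1.1, 4.9]
grip_width: 0.427
grip_force: 12.0
time: 8.45
position: [0.4983, 0.3144, 0.2162]
tool_rot: [-0.074, -3.14, 0.0]
ft_force: [-0.4, -0.0, -0.9]
grip_width: 1.0
grip_force: 0.0
```

```bash
python3 - <<'E'
from h import *
np.set_printoptions(precision=4,suppress=True)
p=snap('side','s2');q=snap('wrist','w3')
C=np.zeros((420,800,3),'u1');C[:,:560]=q;C[:240,560:]=cv2.resize(p[120:200,160:240],(240,240));cv2.imwrite('pics/c2.png',C)
E
```

```text
(no output)
```

View pics/c2.png

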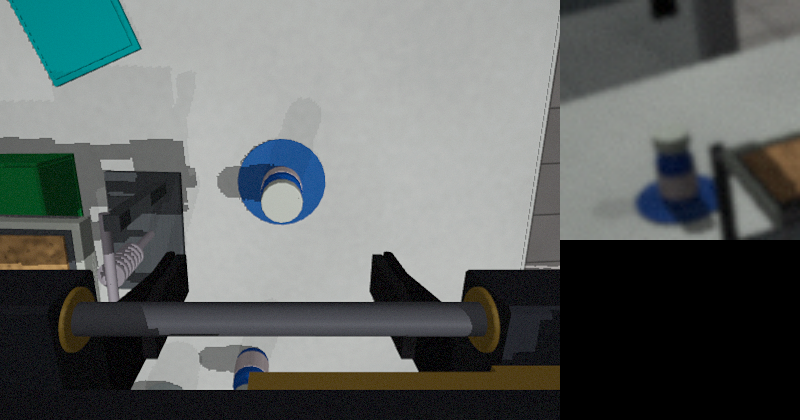

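The bottle stands upright at the centre of the mat (wrist view 282,185; the side crop agrees). Next: shut the fingers and go over the coaster, 20 mm behind its centre.

```bash
python3 -m handwheel '[[0.0,-0.01,-0.035,0,0,0,0],[0.0,-0.01,-0.035,0,0,0,0],[0.0,-0.01,-0.035,0,0,0,0],[0.0,-0.01,-0.035,0,0,0,0],[0.0,-0.011,-0.035,0,0,0,0],[0.0,0,0,0,0,0,0],[0.0,0,0,0,0,0,0],[0.0,0,0,0,0,0,0],[0.0,0,0,0.04,0,0,0],[0.0,0,0,0.026,0,0,0],[0.0,0,0,0,0,0,0],[0.0,0,0,0,0,0,0]]' 20
python3 -m handwheel '[[0.0,0,0,0,0,0,0]]'; python3 -m handwheel '[[0.0,0,0,0,0,0,0]]'
```

```text
time: 10.05
position: [0.5419, 0.1381, 0.1516]
tool_rot: [0.072, 3.139, 0.001]
ft_force: [-0.1, 0.5, 0.4]
grip_width: 0.008
grip_force: 0.0
time: 10.18
position: [0.5422, 0.1378, 0.1521]
tool_rot: [0.073, 3.138, 0.002]
ft_force: [-0.1, -0.3, 0.5]
grip_width: 0.004
grip_force: 0.0
time: 10.3
position: [0.5419, 0.1376, 0.1516]
tool_rot: [0.073, 3.139, 0.001]
ft_force: [-0.2, -0.3, -0.1]
grip_width: 0.006
grip_force: 0.0
```

```bash
python3 -m handwheel '[[0.0,0,0,0.012,0,0,0],[0.0,0,0,0.009,0,0,0],[0.0,0,0,0,0,0,0],[0.0,0,0,0,0,0,0]]'
for i in 1 ; do python3 -m handwheel '[[0.0,0,0,0.001,0,0,0],[0.0,0,0,0,0,0,0],[0.0,0,0,0,0,0,0]]'; done
python3 -m handwheel '[[0.0,0,0,0.0005,0,0,0],[0.0,0,0,0,0,0,0],[0.0,0,0,0,0,0,0]]'
python3 -m handwheel '[[0.0,0,0,0,0,0,0]]'
```

```text
time: 10.8
position: [0.5411, 0.1372, 0.1293]
tool_rot: [-0.074, -3.14, 0.0]
ft_force: [0.5, 0.2, 0.7]
grip_width: 0.006
grip_force: 0.0
time: 11.18
position: [0.5413, 0.1373, 0.1286]
tool_rot: [0.074, 3.141, 0.0]
ft_force: [-0.2, 0.8, 0.1]
grip_width: 0.006
grip_force: 0.0
time: 11.55
position: [0.5413, 0.1373, 0.1284]
tool_rot: [0.074, 3.141, 0.0]
ft_force: [-1.4, -0.2, 3.2]
grip_width: 0.006
grip_force: 1.4
time: 11.68
position: [0.5414, 0.1373, 0.1283]
tool_rot: [0.074, 3.141, 0.0]
ft_force: [-1.1, -0.6, 2.5]
grip_width: 0.007
grip_force: 1.6
```

```bash
python3 -m handwheel '[[0.0,0,0,0.0005,0,0,0],[0.0,0,0,0,0,0,0]]'
python3 -m handwheel '[[0.0,0,0,0.0005,0,0,0],[0.0,0,0,0,0,0,0]]'
python3 -m handwheel '[[0.0,0,0,0,0,0,0]]'
python3 -m handwheel '[[0.0,0,0,0,0,0,0]]'
```

```text
time: 11.92
position: [0.5414, 0.1373, 0.128]
tool_rot: [0.074, 3.141, 0.0]
ft_force: [-2.2, -1.7, 5.3]
grip_width: 0.004
grip_force: 2.7
time: 12.18
position: [0.5414, 0.1372, 0.1278]
tool_rot: [0.074, 3.141, 0.0]
ft_force: [-2.9, -1.5, 6.7]
grip_width: 0.007
grip_force: 3.6
time: 12.3
position: [0.5414, 0.1372, 0.1278]
tool_rot: [0.074, 3.141, 0.0]
ft_force: [-3.3, -1.7, 6.4]
grip_width: 0.006
grip_force: 3.6
time: 12.42
position: [0.5414, 0.1372, 0.1278]
tool_rot: [0.074, 3.141, 0.0]
ft_force: [-2.3, 0.3, 7.5]
grip_width: 0.007
grip_force: 3.6
```

```bash
python3 -m handwheel '[[0.0,0.0003,0,0.0004,0,0,0],[0.0,0,0,0,0,0,0]]'
python3 -m handwheel '[[0.0,0.0002,-0.003,0.0003,0,0,0],[0.0,0,-0.003,0.0001,0,0,0]]'
python3 -m handwheel '[[0.0,0,0,0,0,0,0]]'
python3 -m handwheel '[[0.0,0,0,0,0,0,0]]'
```

```text
time: 12.68
position: [0.5414, 0.1372, 0.1277]
tool_rot: [0.074, 3.14, 0.001]
ft_force: [-3.0, -0.9, 8.4]
grip_width: 0.004
grip_force: 4.0
time: 12.92
position: [0.5416, 0.1347, 0.1277]
tool_rot: [0.071, 3.138, 0.008]
ft_force: [-0.6, 5.1, 6.6]
grip_width: 0.005
grip_force: 3.0
time: 13.05
position: [0.5417, 0.1341, 0.1277]
tool_rot: [0.071, 3.138, 0.007]
ft_force: [-0.5, 4.0, 6.0]
grip_width: 0.009
grip_force: 3.1
time: 13.18
position: [0.5416, 0.1341, 0.1277]
tool_rot: [0.071, 3.138, 0.007]
ft_force: [0.3, 3.5, 6.5]
grip_width: 0.008
grip_force: 3.2
```

```bash
python3 -m handwheel '[[0.0,0,0,0.0006,0,0,0],[0.0,0,0,0,0,0,0]]'
python3 -m handwheel '[[0.0,0,-0.003,0.0003,0,0,0],[0.0,0,-0.003,0.0003,0,0,0]]'
python3 -m handwheel '[[0.0,0,-0.003,0.0003,0,0,0],[0.0,0,-0.003,0.0002,0,0,0]]'
python3 -m handwheel '[[0.0,0,0,0,0,0,0]]'
```

```text
time: 13.42
position: [0.5416, 0.1341, 0.1274]
tool_rot: [0.071, 3.138, 0.007]
ft_force: [-2.1, 3.7, 8.8]
grip_width: 0.004
grip_force: 4.2
time: 13.68
position: [0.5419, 0.1295, 0.1272]
tool_rot: [0.07, 3.136, 0.01]
ft_force: [1.1, 5.8, 8.7]
grip_width: 0.003
grip_force: 4.1
time: 13.92
position: [0.5419, 0.1235, 0.1268]
tool_rot: [0.07, 3.136, 0.01]
ft_force: [-0.5, 6.0, 8.1]
grip_width: 0.003
grip_force: 4.1
time: 14.05
position: [0.5419, 0.1229, 0.1268]
tool_rot: [0.071, 3.136, 0.009]
ft_force: [0.7, 5.6, 7.5]
grip_width: 0.001
grip_force: 4.2
```

```bash
python3 - <<'E'
from h import *
p=snap('side','s3');q=snap('wrist','w4');t=snap('top','t3')
C=np.zeros((600,800,3),'u1');C[:300,:400]=cv2.resize(q,(400,300));C[:300,400:]=cv2.resize(p[150:225,190:290],(400,300),interpolation=3)
C[300:,:400]=cv2.resize(t[165:240,165:265],(400,300),interpolation=3);C[300:,400:]=cv2.resize(cv2.imread('pics/side0.png')[150:225,190:290],(400,300),interpolation=3);cv2.imwrite('pics/c3.png',C)
E
```

```text
(no output)
```

View pics/c3.png

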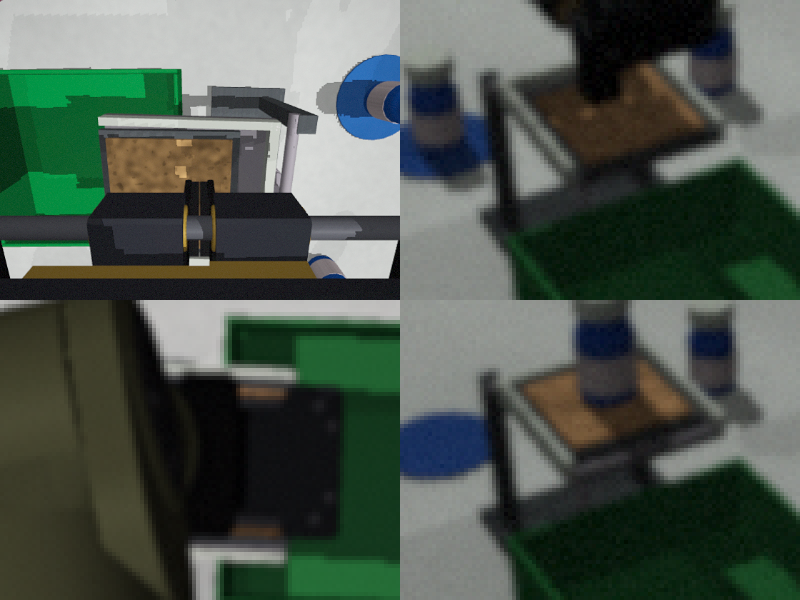

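The wrist tile shows a strip of bare deck (about 240–268, 150) between the coaster and the +y rim, so the coaster is sliding with the fingers. I'll continue.

```bash

python3 -m handwheel '[[0.0,0,-0.002,0.0006,0,0,0],[0.0,0,-0.003,0.0003,0,0,0],[0.0,0,-0.003,0.0003,0,0,0]]'
python3 -m handwheel '[[0.0,0,-0.004,0.0003,0,0,0],[0.0,0,-0.004,0.0003,0,0,0]]'
python3 -m handwheel '[[0.0,0,0,0,0,0,0]]'
```

```text
time: 14.58
position: [0.5419, 0.1159, 0.126]
tool_rot: [0.07, 3.135, 0.011]
ft_force: [-0.5, 5.4, 10.3]
grip_width: 0.003
grip_force: 4.7
time: 14.82
position: [0.5416, 0.1077, 0.1254]
tool_rot: [0.07, 3.135, 0.01]
ft_force: [0.4, 6.9, 9.7]
grip_width: 0.002
grip_force: 4.6
time: 14.95
position: [0.5415, 0.1069, 0.1253]
tool_rot: [0.071, 3.135, 0.009]
ft_force: [0.5, 5.2, 9.7]
grip_width: 0.005
grip_force: 4.7
```

```bash

python3 -m handwheel '[[0.0,0,-0.004,0.0003,0,0,0],[0.0,0,-0.004,0.0003,0,0,0]]'
python3 -m handwheel '[[0.0,0,-0.004,0.0003,0,0,0],[0.0,0,-0.004,0.0004,0,0,0]]'
python3 -m handwheel '[[0.0,0,0,0,0,0,0]]'
```

```text
time: 15.2
position: [0.5412, 0.0996, 0.1247]
tool_rot: [0.07, 3.135, 0.01]
ft_force: [0.7, 7.1, 10.0]
grip_width: 0.005
grip_force: 4.5
time: 15.45
position: [0.5408, 0.0914, 0.1239]
tool_rot: [0.07, 3.135, 0.009]
ft_force: [0.1, 5.8, 9.7]
grip_width: 0.008
grip_force: 4.4
time: 15.58
position: [0.5408, 0.0906, 0.1238]
tool_rot: [0.071, 3.135, 0.008]
ft_force: [-0.4, 3.9, 8.6]
grip_width: 0.003
grip_force: 4.5
```

```bash

python3 -m handwheel '[[0.0,0,-0.004,0.0004,0,0,0],[0.0,0,-0.004,0.0004,0,0,0]]'
python3 -m handwheel '[[0.0,0,-0.004,0.0004,0,0,0],[0.0,0,-0.004,0.0004,0,0,0]]'
python3 -m handwheel '[[0.0,0,0,0,0,0,0]]'
```

```text
time: 15.82
position: [0.5404, 0.0834, 0.123]
tool_rot: [0.07, 3.135, 0.009]
ft_force: [1.2, 6.5, 8.5]
grip_width: 0.007
grip_force: 4.4
time: 16.08
position: [0.54, 0.0751, 0.1222]
tool_rot: [0.07, 3.135, 0.009]
ft_force: [-0.2, 5.4, 8.0]
grip_width: 0.004
grip_force: 4.3
time: 16.2
position: [0.54, 0.0743, 0.1221]
tool_rot: [0.072, 3.135, 0.007]
ft_force: [-0.7, 4.0, 9.4]
grip_width: 0.007
grip_force: 4.3
```

```bash

python3 -m handwheel '[[0.0,0,-0.004,0.0005,0,0,0],[0.0,0,-0.004,0.0005,0,0,0]]'
python3 -m handwheel '[[0.0,0,-0.004,0.0005,0,0,0]]'
python3 - <<'E'
from h import *
p=snap('side','s4');q=snap('wrist','w5')
C=np.zeros((300,800,3),'u1');C[:,:400]=cv2.resize(q,(400,300));C[:,400:]=cv2.resize(p[150:225,190:290],(400,300),interpolation=3)
cv2.imwrite('pics/c4.png',C)
E
```

```text
time: 16.45
position: [0.5397, 0.0671, 0.1211]
tool_rot: [0.07, 3.135, 0.009]
ft_force: [0.6, 5.9, 8.9]
grip_width: 0.004
grip_force: 4.3
time: 16.58
position: [0.5395, 0.0629, 0.1207]
tool_rot: [0.07, 3.135, 0.008]
ft_force: [0.2, 5.4, 10.7]
grip_width: 0.004
grip_force: 4.6
```

View pics/c4.png

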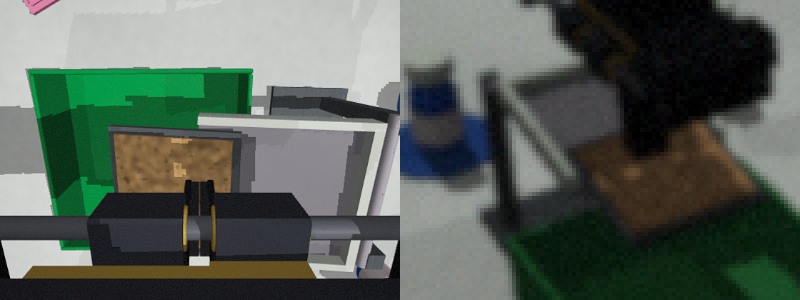

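The coaster is more than half out over the tub: its cork face spans 108–240 in the wrist tile, and the deck edge is near 200–240. Lifting the fingers now should let it tip in.

```bash

python3 -m handwheel '[[0.0,0,0,-0.02,0,0,0],[0.0,0,0,-0.05,0,0,0],[0.0,0,0,-0.04,0,0,0],[0.0,0,0,0,0,0,0],[0.0,0,0,0,0,0,0],[0.0,0,0,0,0,0,0],[0.0,0,0,0,0,0,0],[0.0,0,0,0,0,0,0]]'
python3 - <<'E'
from h import *
p=snap('side','s5');q=snap('wrist','w6')
C=np.zeros((300,800,3),'u1');C[:,:400]=cv2.resize(q,(400,300));C[:,400:]=cv2.resize(p[135:285,170:370],(400,300),interpolation=3)
cv2.imwrite('pics/c5.png',C)
E
```

```text
time: 17.68
position: [0.5369, 0.0594, 0.2278]
tool_rot: [-0.074, -3.14, 0.0]
ft_force: [-0.1, -0.1, 0.5]
grip_width: 0.003
grip_force: 0.0
```

View pics/c5.png

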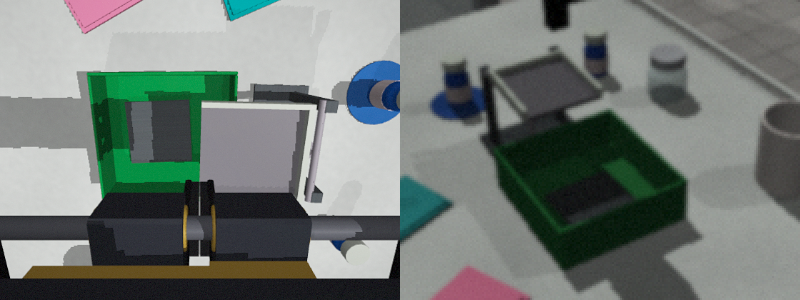

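The coaster lies flat in the tub (wrist tile 160,130; side tile 590,195), and the bottle is upright on the mat. I'm handing in.

```bash
python3 -m handwheel '[[0.0,0,0,-0.01,0,0,0],[0.0,0,0,0,0,0,0],[0.0,0,0,0,0,0,0],[0.0,0,0,0,0,0,0]]'; python3 -c "from bench import ctrl;print(ctrl.close_job())"
```

```text
time: 18.27
position: [0.5371, 0.0594, 0.2382]
tool_rot: [-0.074, -3.141, -0.0]
ft_force: [-0.1, -0.0, -0.1]
grip_width: 0.005
grip_force: 0.0
the job is handed in; nothing more can be done
None
```

The job is handed in at about 18 s: the last pictures show the bottle upright on the mat and the steel coaster flat in the tub, and the press read about 12 N at most; the hand-in returned no verdict.

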